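Nest the washed measuring beakers on their boards

ROBOT

A 6-joint arm with a two-finger parallel gripper is mounted at the origin on a cart in front of the work surface, level with it; the furniture and walls round the work are solid. World frame = base frame: x ahead of the robot, y to its left, z up, the work surface at z = 0. Lengths are in m, angles in rad, forces in N, time in s.
With the tool pointing down it reaches from about 0.325 to 0.775 m from the base axis. Payload 5.5 kg.
Tool frame: the origin (TCP) lies at the very end of the fingers, on their centre line; the grasp point (between the pads) lies 19 mm behind it; z points along the fingers, y is the line along which they close (so a half turn about z gives the same grasp; the last joint's range is limited). The gripper opens to 88 mm and grips with 3 to 60 N. Pads are 20 mm wide; open, the fingers measure 115 mm over their backs; the gripper's body (75 mm by 178 mm) begins 61 mm behind the grasp point.
Start: joints at [1.16, 0.091, 1.231, -0, 1.82, -0.057], TCP at [0.208, 0.563, 0.223] pointing down, gripper open.
Joint ranges: [-2.87, 2.87], [-0.86, 2.18], [0.17, 2.46], [-1.51, 4.65], [0.06, 2.69], [-2.65, 2.65]. Speed limits (rad/s): [2.57, 2.57, 3.01, 3.14, 3.14, 3.14].

INTERFACE

Orientations are given as a unit quaternion [w, x, y, z].
In Python, from workcell import * gives the robot as it stands.
- The arm moves only by the tool carry_out, never from a script. Its arguments are lists of equal length, an entry for each row: "angular": the turn, a rotation vector about the tool's x, y, z in degrees, a list of three; "offset": the shift along the tool's x, y, z in cm, a list of three; "claw": the closure, from 0 (fully open) to 1 (shut). In form: {"angular": [[wx, wy, wz], ...], "offset": [[x, y, z], ...], "claw": [claw, ...]}. A call has 1 to 5 rows; each row shifts and turns the commanded pose from where the row before left it, along the tool's axes as they then stand; what a row does not reach is not made up. A row lasts 1/12 s, in which the tool goes at most 41.7 mm and 7.16 degrees, less where a joint would pass 70% of its speed; a pose out of reach is approached as far as the arm can. A call with a gripper value outside its range is refused whole. The fingers move at their own pace and stop on an object; "newtons" is the grip in N (left out, the last holds). Time passes only in rows, so rows that do not move let the fingers close. It gives the time, the measured TCP pose, the force, the opening and the grip force at its end, in the units of the state.
- state(): the state, without advancing time (a new reading comes with each control period).
- read_camera(name): name is "scene" or "side" or "wrist"; returns a dict with "image" (384x512x3 uint8, red, green, blue), "depth" (384x512 float32, m along the optical axis (not along the pixel's ray), 0 where there is no reading), "vertical_fov" (degrees; the focal length in pixels is half the picture's height over the tangent of half this angle, whatever the lens; pixels are square), "cx", "cy" (the principal point, pixels), "k1" (the pictures are not rectified: a ray, as slopes to the right and down, at radius r is drawn at 1 + k1 r^2 times it, then the intrinsics apply), "T" (4x4, takes a point from camera to world coordinates). Camera axes: x right, y up, looking along -z (the intrinsics and any distortion apply to the point x, -y, -z); pixel columns grow to the right and rows downward; lengths in m; the calibration is good to about 2 mm. A picture is of the moment at which its call begins.
- hand_in(): hands the job in; it is judged then, once.
The state is a dict: "clock": time; "joint_pos": joint angles; "qvel": joint speeds; "tau": joint torques, N m; "tcp_pos": TCP position; "tcp_rot": TCP orientation; "ft_force": force on the tool from outside, world axes, zero at the start; "torque": the same for the moment, N m; "width": finger opening in m; "finger_force": force on a finger pad.
Only numpy, scipy, OpenCV 4.12 (cv2) and the standard library are available. Lean on these libraries where they do the work, as an engineer would, in place of code of your own. Each camera call takes 0.05 s, during which the arm holds its last target. There are 200 camera calls.

TASK

Put the washed steel measuring beakers away on the two small wooden boards, nested in one another and still upside down: the three round ones in the middle of the round board, the two square ones in the middle of the square board with their sides lined up with its sides. On each board set the smallest down first and cover it with the next larger, so that in the end only the largest can be seen and every rim stands flat on the wood. Leave the tea box and the roll of tape where they are.

Things in the scene. Friction and masses are not known exactly. Their poses are not given: they have to be found in the camera images.
- round_large: the largest round measuring beaker: brushed steel, open at one end, standing upside down (closed flat end up, open rim on the worktop); slightly conical, 66 mm outside diameter at the rim, 58 mm at the closed end, 66 mm high, walls and closed end 3 mm thick. It covers the middle round one with about 4 mm to spare all round. Origin: centre of the open rim, on the surface it stands on; z points up to the closed end.
- round_middle: the middle round measuring beaker: brushed steel, open at one end, standing upside down (closed flat end up, open rim on the worktop); slightly conical, 52 mm outside diameter at the rim, 44 mm at the closed end, 55 mm high, walls and closed end 3 mm thick. It covers the small round one with about 4 mm to spare all round. Origin: centre of the open rim, on the surface it stands on; z points up to the closed end.
- round_small: the smallest round measuring beaker: brushed steel, open at one end, standing upside down (closed flat end up, open rim on the worktop); slightly conical, 38 mm outside diameter at the rim, 32 mm at the closed end, 44 mm high, walls and closed end 3 mm thick. Origin: centre of the open rim, on the surface it stands on; z points up to the closed end.
- square_large: the larger square measuring beaker: brushed steel, open at one end, standing upside down (closed flat end up, open rim on the worktop); straight sides, 62 x 62 mm outside, 62 mm high, walls and closed end 3 mm thick. It covers the small square one with 7 mm to spare on each side when their sides are parallel. Origin: centre of the open rim, on the surface it stands on; x and y point square to the sides, z up to the closed end.
- square_small: the smaller square measuring beaker: brushed steel, open at one end, standing upside down (closed flat end up, open rim on the worktop); straight sides, 42 x 42 mm outside, 46 mm high, walls and closed end 3 mm thick. Origin: centre of the open rim, on the surface it stands on; x and y point square to the sides, z up to the closed end.
- round_board: round board of light wood, 100 mm across, 10 mm thick, lying on the worktop and fixed there. Origin: centre of its underside; its flat top is 10 mm above that.
- square_board: square board of light wood, 96 x 96 mm, 10 mm thick, lying on the worktop and fixed there. Origin: centre of its underside; its flat top is 10 mm above that; x and y point square to its sides.
- tape_roll: roll of tan masking tape lying flat, 96 mm across, 25 mm high, loose; a bystander. Origin: centre of its underside.
- tea_box: dark cardboard tea box, 64 x 142 mm (long along its own y), 75 mm high, loose; a bystander at the right of the worktop. Origin: centre of its underside.
There are look-alikes about, which are no part of the job. What is shaped like the round_large but orange, red or yellow is not meant.

How it is judged:
At the end, for the whole second after the job is handed in: Every beaker stands upside down within 12 mm of the centre of its board (round on round, square on square), rim on the wood (-3 to +4 mm), tilt under 0.08 rad, at rest; the square ones within 0.2 rad of parallel to their board (horizontal distance between each of round_large, round_middle, round_small and round_board below 0.012 m and z of round_large in the frame of round_board between 0.007 and 0.014 m and angle between each of round_large, round_middle, round_small, square_large, square_small's own z axis and vertical below 0.08 rad and linear speed of each of round_large, round_middle, round_small, square_large, square_small below 0.02 m/s and z of round_middle in the frame of round_board between 0.007 and 0.014 m and z of round_small in the frame of round_board between 0.007 and 0.014 m and horizontal distance between each of square_large, square_small and square_board below 0.012 m and z of square_large in the frame of square_board between 0.007 and 0.014 m and (angle between the x axis of square_large and the x axis of square_board, either way round below 0.2 rad or angle between the x axis of square_large and the y axis of square_board, either way round below 0.2 rad) and z of square_small in the frame of square_board between 0.007 and 0.014 m and (angle between the x axis of square_small and the x axis of square_board, either way round below 0.2 rad or angle between the x axis of square_small and the y axis of square_board, either way round below 0.2 rad)); the robot touches nothing.
It fails at once if the tea box is moved (distance of tea_box from where it was at the start of the episode above 0.02 m).
It fails at once if the tape roll is moved (distance of tape_roll from where it was at the start of the episode above 0.02 m).
It also fails if it takes over 125 s, if anything falls off the work surface, if the arm or the gripper's body presses on something with over 40 N, if the wrist force passes 120 N, or if a joint passes its speed limit or range.

## Working session

There is one attempt and no reset: what is moved stays moved. The work goes in short steps, Python scripts to look and compute and a tool call to move; the robot and the scene stay as the last step left them, time stands still between calls to the robot, and variables do not carry over. Pictures are saved under pics/ and viewed, at most 14 in all, crops included, and the job is handed in when it is done.

Besides the shell and the picture viewer there is one more tool, called as name(argument=value, ...) on one line, values as JSON. carry_out: Moves the arm, as the interface text tells. Its arguments: {"type":"object","properties":{"angular":{"type":"array"},"offset":{"type":"array"},"claw":{"type":"array"},"newtons":{"type":"number"}},"required":["angular","offset","claw"]}

```bash
mkdir -p pics; cat > h.py <<'E'
from workcell import *
import numpy as np, cv2
from scipy.spatial.transform import Rotation as R
def shot(cam,name):
    d=read_camera(cam); cv2.imwrite(f'pics/{name}.png',d['image'][:,:,::-1]); np.savez(f'pics/{name}.npz',**d); return d
def cloud(d):
    H,W=d['depth'].shape; f=H/2/np.tan(np.radians(d['vertical_fov'])/2)
    v,u=np.mgrid[:H,:W]; K=np.array([[f,0,d['cx']],[0,f,d['cy']],[0,0,1.]])
    p=cv2.undistortPoints(np.stack([u,v],-1).reshape(-1,1,2).astype(float),K,np.array([float(d['k1']),0,0,0])).reshape(H,W,2)
    z=d['depth']; P=np.stack([p[...,0]*z,-p[...,1]*z,-z],-1)
    T=d['T']; return P@T[:3,:3].T+T[:3,3]
E
python3 - <<'E'
from h import *
s=state(); print(s)
for c in ['scene','side','wrist']:
    d=shot(c,c+'0'); print(c,d['T'].round(3).tolist(),d['vertical_fov'],d['k1'])
E
```

```text
{'clock': 0.0, 'joint_pos': array([ 1.16029546e+00,  9.18574192e-02,  1.23186442e+00,  7.90667081e-06,
        1.81978922e+00, -5.66969357e-02]), 'qvel': array([-1.05145011e-04,  1.79061906e-03,  4.30898886e-04,  1.85626515e-04,
       -1.11817177e-03,  5.74361887e-05]), 'tau': array([ 2.76997316e-04, -4.46446216e+01, -4.06448615e+01,  6.99518365e-02,
        2.91325094e-02, -1.68157580e-04]), 'tcp_pos': array([0.20776296, 0.56257218, 0.22151986]), 'tcp_rot': array([-2.25764172e-04,  1.75979699e-01,  9.84393329e-01, -9.32261213e-04]), 'ft_force': array([ 0.70020045,  0.27603692, -0.29701615]), 'torque': array([ 0.0317338 , -0.04907541, -0.00729376]), 'finger_force': 0.0, 'width': 0.08782527324036309}
scene [[0.579, 0.544, -0.608, -0.212], [-0.815, 0.401, -0.417, -0.497], [0.017, 0.737, 0.676, 0.78], [0.0, 0.0, 0.0, 1.0]] 51.5642604867481 -0.04435459844418706
side [[0.504, 0.694, -0.514, -0.053], [-0.864, 0.403, -0.304, -0.361], [-0.004, 0.597, 0.802, 0.846], [0.0, 0.0, 0.0, 1.0]] 56.179053392387615 -0.06339558315000111
wrist [[0.345, -0.907, -0.242, 0.141], [0.939, 0.332, 0.092, 0.587], [-0.003, -0.259, 0.966, 0.382], [0.0, 0.0, 0.0, 1.0]] 59.490781770425315 -0.1010308701739753
```

View pics/scene0.png

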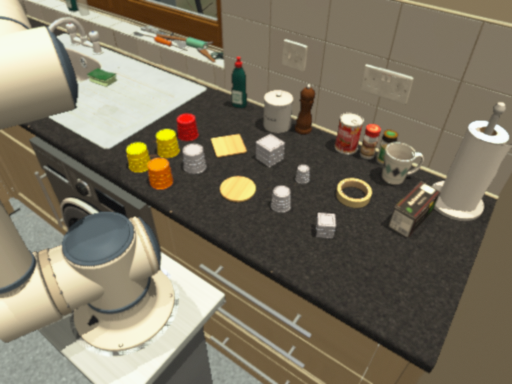

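View pics/side0.png

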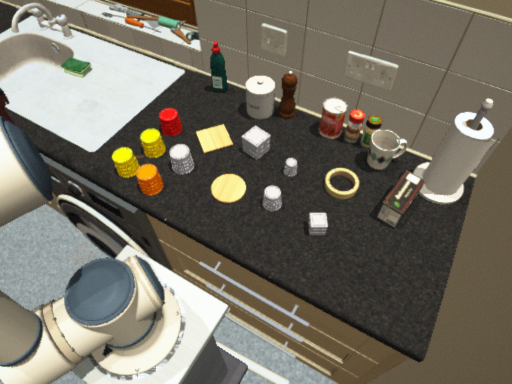

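The side picture shows the steel beakers at about (181,158) large round, (272,198) middle, (290,166) small, (256,141) large square and (318,223) small square. The boards are at (229,188) round and (214,138) square, with coloured decoys at the left. Next I measure them from depth.

```bash
python3 - <<'E'
from h import *
objs={'RL':((181,158),(194,158),.066),'RM':((272,198),(281,199),.055),'RS':((290,166),(303,174),.044),'SL':((256,141),(270,150),.062),'SS':((318,223),(326,225),.046),
'RB':((229,188),(238,188),.010),'SB':((214,138),(229,145),.010),'tape':((342,183),(354,192),.025),'tea':((402,195),(413,208),.075),
'orange':((150,179),(160,174),.066),'yel1':((152,143),(168,143),.066),'red':((171,122),(187,127),.066),'yel2':((125,162),(138,157),.066)}
C={c:cloud(np.load(f'pics/{c}0.npz')) for c in('side','scene')}
for n,(a,b,h) in objs.items():
  for c,(u,v) in zip(('side','scene'),(a,b)):
    r=60 if n in('RB','SB','tape','tea') else 26
    P=C[c][max(0,v-r):v+r,max(0,u-r):u+r].reshape(-1,3)
    ctr=np.median(C[c][v-2:v+3,u-2:u+3].reshape(-1,3),0)[:2]
    tol=.004
    if n=='tape': rr=.07
    elif n=='tea': rr=.11
    else: rr=.075
    m=(abs(P[:,2]-h)<tol)&(np.hypot(*(P[:,:2]-ctr).T)<rr)
    Q=P[m][:,:2].astype(np.float32)
    if len(Q)<5: print(n,c,ctr,len(Q));continue
    (ce,w,ang)=cv2.minAreaRect(Q); 
    print(n,c,np.round(ce,4),'wh',np.round(w,3),round(ang,1),'circ',np.round(cv2.minEnclosingCircle(Q)[0],4),'z',P[m][:,2].mean().round(4),len(Q))
E
```

```text
RL side [0.4392 0.1931] wh [0.059 0.056] 39.7 circ [0.4382 0.1937] z 0.0663 251
RL scene [0.4376 0.1925] wh [0.058 0.055] 43.5 circ [0.4358 0.1943] z 0.0659 201
RM side [ 0.4543 -0.1091] wh [0.044 0.041] 29.6 circ [ 0.4539 -0.1082] z 0.0551 181
RM scene [ 0.4521 -0.1086] wh [0.043 0.041] 84.9 circ [ 0.4512 -0.1087] z 0.0548 161
RS side [ 0.5828 -0.1005] wh [0.03  0.029] 25.7 circ [ 0.5836 -0.1011] z 0.0445 80
RS scene [ 0.5803 -0.1018] wh [0.033 0.029] 37.6 circ [ 0.5821 -0.1018] z 0.0439 70
SL side [0.6081 0.0336] wh [0.065 0.064] 78.2 circ [0.6077 0.0324] z 0.0624 325
SL scene [0.6062 0.0335] wh [0.064 0.066] 78.0 circ [0.6052 0.033 ] z 0.0619 277
SS side [ 0.442  -0.2525] wh [0.043 0.043] 30.3 circ [ 0.442  -0.2522] z 0.0463 239
SS scene [ 0.4414 -0.2518] wh [0.046 0.042] 30.0 circ [ 0.442  -0.2514] z 0.0456 223
RB side [0.4335 0.0234] wh [0.099 0.098] 17.1 circ [0.4329 0.0239] z 0.0104 768
RB scene [0.4316 0.023 ] wh [0.099 0.098] 7.4 circ [0.4317 0.0233] z 0.0101 675
SB side [0.5773 0.172 ] wh [0.099 0.097] 52.3 circ [0.5783 0.1739] z 0.0109 646
SB scene [0.576  0.1736] wh [0.10
[... 350 characters left out ...]
 81.2 circ [ 0.6195 -0.4208] z 0.0732 745
orange side [0.3317 0.2264] wh [0.058 0.053] 39.6 circ [0.3304 0.2278] z 0.0663 264
orange scene [0.3299 0.2239] wh [0.058 0.056] 42.1 circ [0.3291 0.2238] z 0.066 230
yel1 side [0.4293 0.2928] wh [0.102 0.139] 37.2 circ [0.4162 0.2819] z 0.0653 240
yel1 scene [0.4315 0.2907] wh [0.101 0.142] 35.3 circ [0.415  0.2785] z 0.0661 212
red side [0.5137 0.3191] wh [0.118 0.055] 3.4 circ [0.5123 0.3135] z 0.0655 224
red scene [0.5141 0.32  ] wh [0.124 0.056] 5.6 circ [0.515  0.3116] z 0.0663 192
yel2 side [0.3392 0.2972] wh [0.128 0.056] 85.0 circ [0.3336 0.2977] z 0.0655 318
yel2 scene [0.3359 0.2949] wh [0.13  0.057] 77.9 circ [0.3346 0.2951] z 0.0662 269
```

carry_out(angular=[[0,0,-6.8],[0,0,-6.8],[0,0,-6.7]], offset=[[0,0,0],[0,0,0],[0,0,0]], claw=[0,0,0])

```text
clock: 0.4
tcp_pos: [0.2078, 0.5627, 0.2221]
tcp_rot: [-0.0, -0.003, 1.0, -0.0]
ft_force: [0.7, -0.7, -1.2]
width: 0.0879
finger_force: 0.0
```

carry_out(angular=[[0,0,0],[0,0,0],[0,0,0],[0,0,0],[0,0,0]], offset=[[-1.87,-3.32,0.2],[-1.87,-3.32,0.2],[-1.87,-3.32,0.2],[-1.87,-3.32,0.2],[-1.87,-3.32,0.2]], claw=[0,0,0,0,0])

```text
clock: 0.82
tcp_pos: [0.3018, 0.3953, 0.2121]
tcp_rot: [-0.0, -0.001, 1.0, -0.0]
ft_force: [0.6, 0.0, -0.1]
width: 0.0878
finger_force: 0.0
```

carry_out(angular=[[0,0,0],[0,0,0],[0,0,0],[0,0,0],[0,0,0]], offset=[[-1.87,-3.32,0.2],[-1.87,-3.32,0.2],[-1.87,-3.32,0.2],[-1.87,-3.32,0.2],[-1.87,-3.32,0.2]], claw=[0,0,0,0,0])

```text
clock: 1.23
tcp_pos: [0.3954, 0.2292, 0.2024]
tcp_rot: [0.0, -0.0, 1.0, 0.0]
ft_force: [0.9, 0.0, 0.1]
width: 0.088
finger_force: 0.0
```

carry_out(angular=[[0,0,0],[0,0,0],[0,0,0],[0,0,0],[0,0,0]], offset=[[-1.87,-3.32,0.2],[-1.87,-3.32,0.2],[-1.87,-3.32,0.2],[-1.87,-3.32,0.2],[-1.87,-3.32,0.2]], claw=[0,0,0,0,0])

```text
clock: 1.65
tcp_pos: [0.4891, 0.0631, 0.1924]
tcp_rot: [0.0, -0.0, 1.0, 0.0]
ft_force: [0.0, 0.4, 0.3]
width: 0.0879
finger_force: 0.0
```

carry_out(angular=[[0,0,0],[0,0,0],[0,0,0],[0,0,0],[0,0,0]], offset=[[-1.87,-3.32,0.2],[-1.87,-3.32,0.2],[-1.87,-3.32,0.2],[-1.87,-3.32,0.2],[0,0,0]], claw=[0,0,0,0,0])

```text
clock: 2.07
tcp_pos: [0.5647, -0.0733, 0.182]
tcp_rot: [-0.001, 0.002, 1.0, -0.001]
ft_force: [0.1, 0.0, -0.3]
width: 0.0875
finger_force: 0.0
```

```bash
cat >> h.py <<'E'
def go(x,y,z,yaw=None):
    s=state(); r=R.from_quat(np.roll(s['tcp_rot'],-1)); M=r.as_matrix(); p=s['tcp_pos']
    yw=np.degrees(np.arctan2(M[1,1],M[0,1])); d=np.array([x,y,z])-p
    print('t',round(s['clock'],2),'p',p.round(4),'yaw',round(yw,2),'tilt',M[:2,2].round(4),'w',round(s['width'],4),'F',s['ft_force'].round(1),s['finger_force'])
    a=np.radians(yw if yaw is None else yaw); Y=np.array([np.cos(a),np.sin(a),0]);X=np.array([-Y[1],Y[0],0])
    print('tool cm (after turn)',(100*np.array([d@X,d@Y,-d[2]])).round(2),'turn', None if yaw is None else round(yw-yaw,2))
E
python3 - <<'E'
from h import *
go(.5815,-.101,.016,90)
d=shot('wrist','w1');P=cloud(d).reshape(-1,3)
m=(abs(P[:,2]-.044)<.004)&(np.hypot(P[:,0]-.58,P[:,1]+.101)<.04); print(cv2.minAreaRect(P[m][:,:2].astype(np.float32)),m.sum())
E
```

```text
t 2.07 p [ 0.5647 -0.0733  0.182 ] yaw 89.72 tilt [-0.0029 -0.0019] w 0.0875 F [ 0.1  0.  -0.3] 0.0
tool cm (after turn) [-1.68 -2.77 16.6 ] turn -0.28
((0.58244389295578, -0.10094203054904938), (0.03138582780957222, 0.03123587928712368), 46.51314926147461) 877
```

carry_out(angular=[[0,0,-0.3],[0,0,0],[0,0,0],[0,0,0],[0,0,0]], offset=[[-1.7,-2.8,0],[0,0,4],[0,0,4],[0,0,4],[0,0,3]], claw=[0,0,0,0,0])

```text
clock: 2.53
tcp_pos: [0.5788, -0.0944, 0.0311]
tcp_rot: [-0.002, -0.003, 1.0, 0.001]
ft_force: [0.2, -0.4, -1.0]
width: 0.0879
finger_force: 0.0
```

carry_out(angular=[[0,0,0],[0,0,0],[0,0,0],[0,0,0],[0,0,0]], offset=[[0,0,1.6],[0,0,0],[0,0,0],[0,0,0],[0,0,0]], claw=[0,0,0,0.4,0.7], newtons=15)

```text
clock: 2.95
tcp_pos: [0.582, -0.0957, 0.0215]
tcp_rot: [0.002, -0.003, 1.0, -0.0]
ft_force: [-0.5, -0.0, -0.0]
width: 0.0781
finger_force: 0.0
```

carry_out(angular=[[0,0,0],[0,0,0],[0,0,0],[0,0,0],[0,0,0]], offset=[[0,0,0],[0,0,0],[0,0,0],[0,0,0],[0,0,0]], claw=[0.8,0.8,0.8,0.8,0.8])

```text
clock: 3.37
tcp_pos: [0.5806, -0.0958, 0.0188]
tcp_rot: [0.0, -0.003, 1.0, -0.0]
ft_force: [0.4, 0.4, -1.1]
width: 0.0446
finger_force: 0.0
```

carry_out(angular=[[0,0,0],[0,0,0],[0,0,0],[0,0,0],[0,0,0]], offset=[[0,-0.5,0.3],[0,0,0],[0,0,0],[0,0,0],[0,0,0]], claw=[0.45,0.7,0.8,0.8,0.8])

```text
clock: 3.78
tcp_pos: [0.5804, -0.1008, 0.0154]
tcp_rot: [-0.0, -0.003, 1.0, 0.0]
ft_force: [-0.1, -0.1, -0.6]
width: 0.0337
finger_force: 14.8
```

```bash
python3 - <<'E'
from h import *
go(.4325,.0232,.15,90)
E
```

```text
t 3.78 p [ 0.5804 -0.1008  0.0154] yaw 90.32 tilt [-0.0004  0.0001] w 0.0337 F [-0.1 -0.1 -0.6] 14.773497024034441
tool cm (after turn) [ 14.79  12.4  -13.46] turn 0.32
```

carry_out(angular=[[0,0,0.3],[0,0,0],[0,0,0],[0,0,0],[0,0,0]], offset=[[0,0,-2],[0,0,-2.5],[1.5,1.2,-2],[2.2,1.8,-0.5],[2.2,1.8,0]], claw=[0.8,0.8,0.8,0.8,0.8])

```text
clock: 4.2
tcp_pos: [0.5222, -0.0527, 0.0882]
tcp_rot: [0.002, 0.0, 1.0, -0.0]
ft_force: [-0.2, -0.5, -0.6]
width: 0.0337
finger_force: 14.9
```

carry_out(angular=[[0,0,0],[0,0,0],[0,0,0],[0,0,0],[0,0,0]], offset=[[2.2,1.8,0],[2.2,1.8,0],[2.2,1.8,0],[1.6,1.5,0],[0.8,0.7,0]], claw=[0.8,0.8,0.8,0.8,0.8])

```text
clock: 4.62
tcp_pos: [0.4299, 0.0246, 0.0856]
tcp_rot: [-0.0, -0.001, 1.0, 0.0]
ft_force: [0.3, -1.2, -0.2]
width: 0.0338
finger_force: 14.9
```

carry_out(angular=[[0,0,0],[0,0,0],[0,0,0]], offset=[[0,0,0],[0,0,0],[0,0,0]], claw=[0.8,0.8,0.8])

```text
clock: 4.87
tcp_pos: [0.4322, 0.0226, 0.0858]
tcp_rot: [0.0, -0.0, 1.0, -0.0]
ft_force: [0.9, -0.8, -1.4]
width: 0.0341
finger_force: 14.9
```

```bash
python3 - <<'E'
from h import *
go(.431,.0232,.026,90)
E
```

```text
t 4.87 p [0.4322 0.0226 0.0858] yaw 90.01 tilt [ 0.0006 -0.0004] w 0.0341 F [ 0.9 -0.8 -1.4] 14.859882482251123
tool cm (after turn) [0.12 0.06 5.98] turn 0.01
```

carry_out(angular=[[0,0,0],[0,0,0],[0,0,0],[0,0,0],[0,0,0]], offset=[[0.1,0.1,2],[0,0,2],[0,0,1.2],[0,0,0.6],[0,0,0.1]], claw=[0.8,0.8,0.8,0.8,0.8])

```text
clock: 5.28
tcp_pos: [0.4302, 0.0237, 0.0255]
tcp_rot: [-0.001, 0.0, 1.0, -0.0]
ft_force: [0.4, 0.0, -0.2]
width: 0.0341
finger_force: 14.9
```

carry_out(angular=[[0,0,0],[0,0,0],[0,0,0],[0,0,0],[0,0,0]], offset=[[0,0,0],[0,0,0.1],[0,0,0],[0,0,0],[0,0,0]], claw=[0.8,0.8,0.8,0.8,0.5])

```text
clock: 5.7
tcp_pos: [0.4309, 0.0242, 0.0263]
tcp_rot: [0.001, -0.0, 1.0, -0.0]
ft_force: [0.4, 0.3, 0.1]
width: 0.0375
finger_force: 0.0
```

carry_out(angular=[[0,0,0],[0,0,0],[0,0,0],[0,0,0],[0,0,0]], offset=[[0,0,0],[0,0,0],[0,0,0],[0,0,-1],[0,0,-3]], claw=[0.3,0.3,0.3,0.2,0])

```text
clock: 6.12
tcp_pos: [0.4277, 0.0242, 0.0622]
tcp_rot: [-0.004, -0.0, 1.0, 0.0]
ft_force: [0.1, 0.7, -0.1]
width: 0.0704
finger_force: 0.0
```

carry_out(angular=[[0,0,0],[0,0,0],[0,0,0],[0,0,0],[0,0,0]], offset=[[0,0,-3],[-0.5,-3,-3],[-0.5,-3,-1],[-0.6,-3.6,0],[-0.6,-3.6,0]], claw=[0,0,0,0,0])

```text
clock: 6.53
tcp_pos: [0.4533, -0.1085, 0.1376]
tcp_rot: [0.002, -0.001, 1.0, -0.001]
ft_force: [0.2, -0.4, -0.1]
width: 0.0879
finger_force: 0.0
```

carry_out(angular=[[0,0,0],[0,0,0]], offset=[[0,0,0],[0,0,0]], claw=[0,0])

```text
clock: 6.7
tcp_pos: [0.4524, -0.1084, 0.1354]
tcp_rot: [-0.0, 0.002, 1.0, 0.0]
ft_force: [-0.7, 1.3, -0.3]
width: 0.0876
finger_force: 0.0
```

```bash
cat >> h.py <<'E'
def top(cams,x,y,h,r=.05):
    for c in cams:
        P=cloud(read_camera(c)).reshape(-1,3); m=(abs(P[:,2]-h)<.004)&(np.hypot(P[:,0]-x,P[:,1]-y)<r)
        if m.sum()>10:
            ce,w,a=cv2.minAreaRect(P[m][:,:2].astype(np.float32)); print(c,np.round(ce,4),np.round(w,3),round(a,1),'mean',P[m].mean(0).round(4),m.sum())
        else: print(c,m.sum())
E
python3 - <<'E'
from h import *
go(.453,-.109,.027,90)
top(['side','scene'],.4325,.023,.054)
top(['wrist'],.453,-.109,.055)
E
```

```text
t 6.7 p [ 0.4524 -0.1084  0.1354] yaw 89.83 tilt [-0.      0.0002] w 0.0876 F [-0.7  1.3 -0.3] 0.0
tool cm (after turn) [-0.06 -0.06 10.84] turn -0.17
side [0.4338 0.0242] [0.034 0.028] 33.8 mean [0.4322 0.0234 0.0543] 88
scene [0.4319 0.0245] [0.033 0.029] 64.1 mean [0.431  0.0235 0.0537] 79
wrist [ 0.4533 -0.1091] [0.044 0.043] 5.4 mean [ 0.4526 -0.1091  0.0534] 2537
```

carry_out(angular=[[0,0,0],[0,0,0],[0,0,0],[0,0,0],[0,0,0]], offset=[[-0.1,-0.1,3],[0,0,3],[0,0,3],[0,0,1.4],[0,0,0.4]], claw=[0,0,0,0,0])

```text
clock: 7.27
tcp_pos: [0.4513, -0.106, 0.0234]
tcp_rot: [-0.003, -0.001, 1.0, 0.001]
ft_force: [-0.5, 0.1, -0.3]
width: 0.0876
finger_force: 0.0
```

carry_out(angular=[[0,0,0],[0,0,0],[0,0,0],[0,0,0],[0,0,0]], offset=[[0,0,0],[0,0,0],[0,0,0],[0,0,0],[0,0,0]], claw=[0.3,0.7,0.7,0.7,0.7])

```text
clock: 7.68
tcp_pos: [0.4542, -0.1083, 0.0283]
tcp_rot: [0.001, -0.0, 1.0, -0.0]
ft_force: [0.2, -0.0, 0.6]
width: 0.0575
finger_force: 0.0
```

carry_out(angular=[[0,0,0],[0,0,0],[0,0,0],[0,0,0],[0,0,0]], offset=[[0,0,0],[0,0,0],[0,0,0],[0,0,0],[0,0,0]], claw=[0.7,0.7,0.7,0.7,0.7])

```text
clock: 8.1
tcp_pos: [0.4537, -0.1082, 0.0274]
tcp_rot: [0.0, -0.0, 1.0, -0.0]
ft_force: [0.3, -0.0, 2.2]
width: 0.0467
finger_force: 15.1
```

```bash
python3 - <<'E'
from h import *
go(.432,.0238,.14,90)
E
```

```text
t 8.1 p [ 0.4537 -0.1082  0.0274] yaw 90.03 tilt [ 0.0008 -0.0003] w 0.0467 F [ 0.3 -0.   2.2] 15.069768072821716
tool cm (after turn) [  2.17  13.2  -11.26] turn 0.03
```

carry_out(angular=[[0,0,0],[0,0,0],[0,0,0],[0,0,0],[0,0,0]], offset=[[0,0,-2],[0,0,-3],[0,0,-3],[0.5,2.5,-1],[0.5,3,0]], claw=[0.7,0.7,0.7,0.7,0.7])

```text
clock: 8.52
tcp_pos: [0.4447, -0.054, 0.1202]
tcp_rot: [0.002, 0.001, 1.0, -0.001]
ft_force: [0.4, 0.4, -0.3]
width: 0.0465
finger_force: 14.9
```

carry_out(angular=[[0,0,0],[0,0,0],[0,0,0],[0,0,0],[0,0,0]], offset=[[0.5,3,0],[0.5,3,0],[0.1,1.2,0],[0,0.5,0],[0,0,0]], claw=[0.7,0.7,0.7,0.7,0.7])

```text
clock: 8.93
tcp_pos: [0.4321, 0.0247, 0.1164]
tcp_rot: [-0.0, -0.001, 1.0, -0.0]
ft_force: [0.3, 0.8, -0.8]
width: 0.0462
finger_force: 14.9
```

carry_out(angular=[[0,0,0],[0,0,0],[0,0,0]], offset=[[0,0,0],[0,0,0],[0,0,0]], claw=[0.7,0.7,0.7])

```text
clock: 9.18
tcp_pos: [0.4324, 0.023, 0.1167]
tcp_rot: [-0.0, 0.001, 1.0, -0.0]
ft_force: [0.1, 1.0, -1.1]
width: 0.0465
finger_force: 14.9
```

```bash
python3 - <<'E'
from h import *
go(.4325,.0238,.037,90); shot('wrist','w2')
E
```

```text
t 9.18 p [0.4324 0.023  0.1167] yaw 89.94 tilt [-0.0005 -0.0003] w 0.0465 F [ 0.1  1.  -1.1] 14.921550166332054
tool cm (after turn) [-0.01  0.08  7.97] turn -0.06
```

View pics/w2.png

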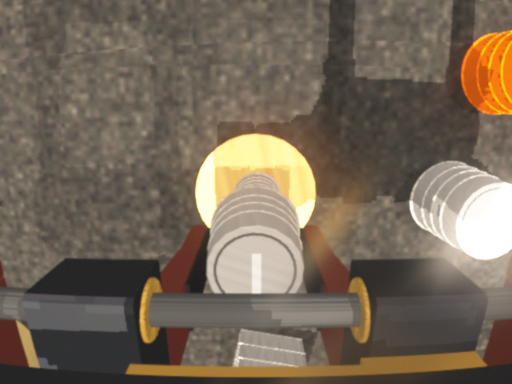

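The wrist picture shows the middle beaker held upright at (256,265), in line with the small one on the round board at (258,180). I'm lowering it now.

carry_out(angular=[[0,0,0],[0,0,0],[0,0,0],[0,0,0],[0,0,0]], offset=[[0,0.05,1],[0,0,1],[0,0,1],[0,0,1],[0,0,1]], claw=[0.7,0.7,0.7,0.7,0.7])

```text
clock: 9.65
tcp_pos: [0.4319, 0.0244, 0.0652]
tcp_rot: [-0.001, -0.0, 1.0, 0.0]
ft_force: [-0.1, -0.0, -2.0]
width: 0.0463
finger_force: 14.9
```

carry_out(angular=[[0,0,0],[0,0,0],[0,0,0],[0,0,0],[0,0,0]], offset=[[0,0,1],[0,0,1],[0,0,0.5],[0,0,0.3],[0,0,0]], claw=[0.7,0.7,0.7,0.7,0.7])

```text
clock: 10.07
tcp_pos: [0.4321, 0.0244, 0.0382]
tcp_rot: [-0.0, -0.0, 1.0, 0.0]
ft_force: [0.7, 0.3, -1.7]
width: 0.0461
finger_force: 14.9
```

carry_out(angular=[[0,0,0],[0,0,0],[0,0,0]], offset=[[0,0,0],[0,0,0],[0,0,0]], claw=[0.7,0.7,0.7])

```text
clock: 10.32
tcp_pos: [0.4328, 0.0244, 0.0396]
tcp_rot: [0.001, -0.0, 1.0, -0.0]
ft_force: [-0.4, 0.4, -1.0]
width: 0.0462
finger_force: 14.9
```

carry_out(angular=[[0,0,0],[0,0,0],[0,0,0],[0,0,0],[0,0,0]], offset=[[0,0,0.1],[0,0,0],[0,0,0],[0,0,0],[0,0,0]], claw=[0.7,0.7,0.4,0.3,0.2])

```text
clock: 10.73
tcp_pos: [0.4325, 0.0244, 0.0381]
tcp_rot: [0.0, -0.0, 1.0, -0.0]
ft_force: [1.1, 0.4, 0.2]
width: 0.0626
finger_force: 0.0
```

carry_out(angular=[[0,0,0],[0,0,0],[0,0,0],[0,0,0],[0,0,0]], offset=[[0,0,0],[0,0,0],[0,0,-2],[0,0,-3],[0,0,-3]], claw=[0.2,0.2,0.1,0,0])

```text
clock: 11.15
tcp_pos: [0.4315, 0.0244, 0.1179]
tcp_rot: [-0.001, -0.0, 1.0, 0.0]
ft_force: [0.5, -0.0, 0.7]
width: 0.0861
finger_force: 0.0
```

carry_out(angular=[[0,0,0],[0,0,0],[0,0,0],[0,0,0],[0,0,0]], offset=[[-0.1,2,-3],[-0.1,3.5,0],[-0.1,3.5,0],[-0.1,3.5,0],[-0.1,3,0]], claw=[0,0,0,0,0])

```text
clock: 11.57
tcp_pos: [0.4372, 0.1814, 0.1483]
tcp_rot: [0.0, -0.0, 1.0, 0.0]
ft_force: [1.0, -1.0, -0.4]
width: 0.088
finger_force: 0.0
```

carry_out(angular=[[0,0,-6],[0,0,-6],[0,0,-6],[0,0,-6],[0,0,-6]], offset=[[0,1.5,0],[0,0,0],[0,0,0],[0,0,0],[0,0,0]], claw=[0,0,0,0,0])

```text
clock: 11.98
tcp_pos: [0.4372, 0.1947, 0.1478]
tcp_rot: [-0.0, -0.262, 0.965, -0.0]
ft_force: [0.8, -0.6, 1.1]
width: 0.0882
finger_force: 0.0
```

carry_out(angular=[[0,0,0],[0,0,0]], offset=[[0,0,0],[0,0,0]], claw=[0,0])

```text
clock: 12.15
tcp_pos: [0.4373, 0.1944, 0.1479]
tcp_rot: [-0.0, -0.258, 0.966, -0.0]
ft_force: [-0.2, 0.2, -0.0]
width: 0.0875
finger_force: 0.0
```

```bash
python3 - <<'E'
from h import *
go(.4375,.1928,.038,120)
top(['side','scene'],.4325,.023,.065,.06)
top(['wrist'],.4375,.193,.066); shot('wrist','w3')
E
```

```text
t 12.15 p [0.4373 0.1944 0.1479] yaw 119.85 tilt [-0.0001 -0.    ] w 0.0875 F [-0.2  0.2 -0. ] 0.0
tool cm (after turn) [ 0.06 -0.15 10.99] turn -0.15
side [0.4322 0.0235] [0.043 0.043] 58.6 mean [0.4314 0.0235 0.0653] 170
scene [0.4297 0.024 ] [0.044 0.041] 14.4 mean [0.4298 0.0233 0.0648] 147
wrist [0.438  0.1927] [0.058 0.057] 71.5 mean [0.4372 0.1922 0.0644] 4372
```

View pics/w3.png

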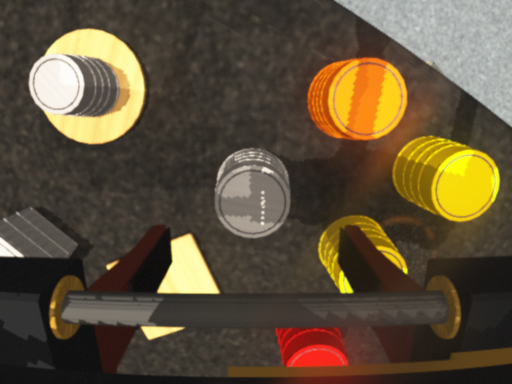

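The wrist picture shows the steel large round at (252,205), with orange at (365,100) and yellow at (362,260) clear of the finger line. The middle one covers the small one on the board at (60,85). I'm grasping the large one.

carry_out(angular=[[0,0,0],[0,0,0],[0,0,0],[0,0,0],[0,0,0]], offset=[[0.05,-0.15,2],[0,0,3],[0,0,3],[0,0,2.5],[0,0,0.5]], claw=[0.12,0.12,0.12,0.12,0.12])

```text
clock: 12.77
tcp_pos: [0.4349, 0.1918, 0.0329]
tcp_rot: [-0.004, -0.258, 0.966, -0.0]
ft_force: [0.2, -0.8, -0.2]
width: 0.0773
finger_force: 0.0
```

carry_out(angular=[[0,0,0],[0,0,0],[0,0,0],[0,0,0],[0,0,0]], offset=[[0,0,0],[0,0,0],[0,0,0],[0,0,0],[0,0,0]], claw=[0.12,0.5,0.5,0.5,0.5])

```text
clock: 13.18
tcp_pos: [0.4388, 0.1933, 0.04]
tcp_rot: [0.002, -0.259, 0.966, 0.0]
ft_force: [-0.2, 0.4, 3.3]
width: 0.0602
finger_force: 15.1
```

carry_out(angular=[[0,0,0],[0,0,0],[0,0,0]], offset=[[0,0,0],[0,0,0],[0,0,0]], claw=[0.5,0.5,0.5])

```text
clock: 13.43
tcp_pos: [0.4388, 0.1933, 0.0399]
tcp_rot: [0.002, -0.259, 0.966, 0.0]
ft_force: [0.1, -0.2, 6.3]
width: 0.0602
finger_force: 15.2
```

```bash
python3 - <<'E'
from h import *
go(.431,.0237,.14,120)
E
```

```text
t 13.43 p [0.4388 0.1933 0.0399] yaw 120.02 tilt [0.0034 0.0013] w 0.0602 F [ 0.1 -0.2  6.3] 15.156219007330947
tool cm (after turn) [  9.16 -14.3  -10.01] turn 0.02
```

carry_out(angular=[[0,0,0],[0,0,0],[0,0,0],[0,0,0],[0,0,0]], offset=[[0,0,0],[0,0,-1.5],[0,0,-2.5],[0,0,-3],[0,0,-3]], claw=[0.5,0.5,0.5,0.5,0.5], newtons=25)

```text
clock: 13.85
tcp_pos: [0.4368, 0.1926, 0.1382]
tcp_rot: [-0.001, -0.259, 0.966, -0.0]
ft_force: [-0.2, 0.8, -0.2]
width: 0.0596
finger_force: 24.9
```

carry_out(angular=[[0,0,0],[0,0,0],[0,0,0],[0,0,0],[0,0,0]], offset=[[1.5,-2.4,0],[1.6,-2.6,0],[1.6,-2.6,0],[1.6,-2.6,0],[1.5,-2.4,0]], claw=[0.5,0.5,0.5,0.5,0.5])

```text
clock: 14.27
tcp_pos: [0.4326, 0.0433, 0.1378]
tcp_rot: [-0.0, -0.259, 0.966, -0.0]
ft_force: [-0.5, 0.8, -1.1]
width: 0.06
finger_force: 24.9
```

carry_out(angular=[[0,0,0],[0,0,0],[0,0,0],[0,0,0],[0,0,0]], offset=[[0.8,-1.2,0],[0.4,-0.5,0],[0,0,0],[0,0,0],[0,0,0]], claw=[0.5,0.5,0.5,0.5,0.5])

```text
clock: 14.68
tcp_pos: [0.4312, 0.0249, 0.1378]
tcp_rot: [-0.0, -0.26, 0.966, 0.0]
ft_force: [0.0, 1.0, -1.4]
width: 0.0598
finger_force: 24.9
```

```bash
python3 - <<'E'
from h import *
go(.4321,.0242,.050,120); shot('wrist','w4')
top(['side','scene'],.432,.024,.066+.1,.06)
E
```

```text
t 14.68 p [0.4312 0.0249 0.1378] yaw 120.08 tilt [-0.0001  0.0005] w 0.0598 F [ 0.   1.  -1.4] 24.925588241312653
tool cm (after turn) [-0.04 -0.1   8.78] turn 0.08
side [0.4264 0.0271] [0.059 0.066] 60.8 mean [0.4296 0.0245 0.1642] 313
scene [0.4282 0.0208] [0.065 0.058] 86.7 mean [0.4282 0.0249 0.1639] 251
```

View pics/w4.png

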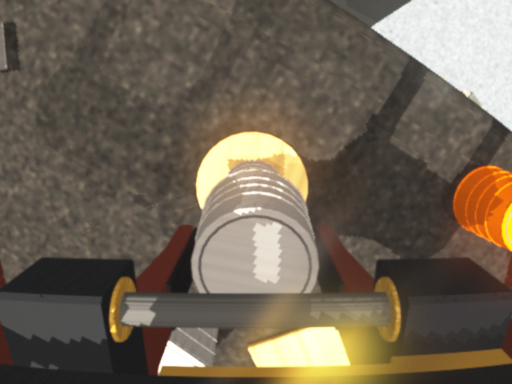

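The large beaker is held at (256,250), over the board at (252,175), and needs only about a 1 mm correction. I'm lowering it.

carry_out(angular=[[0,0,0],[0,0,0],[0,0,0],[0,0,0],[0,0,0]], offset=[[-0.05,-0.1,1],[0,0,1],[0,0,1],[0,0,1],[0,0,1]], claw=[0.5,0.5,0.5,0.5,0.5])

```text
clock: 15.25
tcp_pos: [0.4317, 0.0235, 0.0862]
tcp_rot: [-0.001, -0.259, 0.966, 0.0]
ft_force: [-0.1, 0.3, -1.6]
width: 0.0597
finger_force: 24.9
```

carry_out(angular=[[0,0,0],[0,0,0],[0,0,0],[0,0,0],[0,0,0]], offset=[[0,0,1],[0,0,1],[0,0,1],[0,0,0.6],[0,0,0]], claw=[0.5,0.5,0.5,0.5,0.5])

```text
clock: 15.67
tcp_pos: [0.4317, 0.0234, 0.0507]
tcp_rot: [-0.001, -0.259, 0.966, 0.0]
ft_force: [0.4, -0.6, -1.9]
width: 0.0597
finger_force: 24.9
```

carry_out(angular=[[0,0,0],[0,0,0],[0,0,0]], offset=[[0,0,0],[0,0,0],[0,0,0]], claw=[0.5,0.5,0.5])

```text
clock: 15.92
tcp_pos: [0.4325, 0.0234, 0.0524]
tcp_rot: [0.0, -0.259, 0.966, -0.0]
ft_force: [-0.7, 0.3, -1.4]
width: 0.0601
finger_force: 24.9
```

carry_out(angular=[[0,0,0],[0,0,0],[0,0,0],[0,0,0],[0,0,0]], offset=[[0,0,0.15],[0,0,0],[0,0,0],[0,0,0],[0,0,0]], claw=[0.5,0.5,0.3,0.1,0.1])

```text
clock: 16.33
tcp_pos: [0.4324, 0.0234, 0.0507]
tcp_rot: [0.0, -0.259, 0.966, -0.0]
ft_force: [0.9, 0.2, 0.4]
width: 0.0713
finger_force: 0.0
```

carry_out(angular=[[0,0,0],[0,0,0],[0,0,0],[0,0,0],[0,0,0]], offset=[[0,0,0],[0,0,0],[0,0,-2],[0,0,-3],[0,0,-3]], claw=[0.05,0,0,0,0])

```text
clock: 16.75
tcp_pos: [0.4314, 0.0234, 0.1304]
tcp_rot: [-0.001, -0.259, 0.966, 0.0]
ft_force: [0.6, -0.1, 0.7]
width: 0.0881
finger_force: 0.0
```

carry_out(angular=[[0,0,0],[0,0,0],[0,0,0],[0,0,0],[0,0,0]], offset=[[1.62,-3.04,0],[1.62,-3.04,0],[1.62,-3.04,0],[1.62,-3.04,0],[1.62,-3.04,0]], claw=[0,0,0,0,0])

```text
clock: 17.17
tcp_pos: [0.438, -0.1503, 0.1307]
tcp_rot: [0.0, -0.259, 0.966, -0.0]
ft_force: [0.6, -0.0, 0.1]
width: 0.0881
finger_force: 0.0
```

carry_out(angular=[[0,0,0],[0,0,0],[0,0,0],[0,0,0],[0,0,0]], offset=[[1.62,-3.04,0],[1.62,-3.04,0],[1.62,-3.04,0],[0,0,0],[0,0,0]], claw=[0,0,0,0,0])

```text
clock: 17.58
tcp_pos: [0.4464, -0.245, 0.1299]
tcp_rot: [-0.003, -0.252, 0.968, -0.002]
ft_force: [-0.1, 0.0, -0.4]
width: 0.0876
finger_force: 0.0
```

```bash
python3 - <<'E'
from h import *
go(.4417,-.252,.018,120)
top(['side','scene'],.4325,.023,.076,.06)
top(['wrist'],.4417,-.252,.046); shot('side','s2')
E
```

```text
t 17.58 p [ 0.4464 -0.245   0.1299] yaw 119.16 tilt [-0.0049 -0.0054] w 0.0876 F [-0.1  0.  -0.4] 0.0
tool cm (after turn) [ 0.75 -0.37 11.19] turn -0.84
side [0.4313 0.023 ] [0.057 0.057] 53.9 mean [0.4303 0.0227 0.0763] 293
scene [0.4287 0.0237] [0.056 0.055] 36.9 mean [0.4284 0.0226 0.0757] 247
wrist [ 0.4419 -0.2522] [0.043 0.042] 30.4 mean [ 0.4412 -0.2526  0.0445] 3006
```

View pics/s2.png

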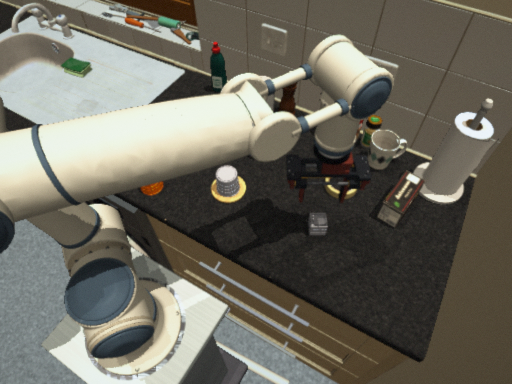

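The round nest is on its board at (227,180), with its top at 76 mm as expected. The small square is at (318,223), and I'm grasping it.

carry_out(angular=[[0,0,-0.5],[0,0,0],[0,0,0],[0,0,0],[0,0,0]], offset=[[0.7,-0.4,0],[0,0,0],[0,0,3],[0,0,3],[0,0,2.5]], claw=[0,0,0,0,0])

```text
clock: 18.2
tcp_pos: [0.4453, -0.246, 0.0442]
tcp_rot: [-0.004, -0.253, 0.967, -0.005]
ft_force: [0.5, -0.4, -0.6]
width: 0.0878
finger_force: 0.0
```

carry_out(angular=[[0,0,0],[0,0,0],[0,0,0],[0,0,0],[0,0,0]], offset=[[0,0,1.9],[0,0,0.7],[0,0,0],[0,0,0],[0,0,0]], claw=[0,0,0,0,0])

```text
clock: 18.62
tcp_pos: [0.4461, -0.2474, 0.0213]
tcp_rot: [-0.004, -0.253, 0.968, -0.005]
ft_force: [0.0, -0.4, 0.6]
width: 0.0878
finger_force: 0.0
```

```bash
python3 - <<'E'
from h import *
go(.4418,-.252,.018,120)
E
```

```text
t 18.62 p [ 0.4461 -0.2474  0.0213] yaw 119.27 tilt [-0.0041 -0.0122] w 0.0878 F [ 0.  -0.4  0.6] 0.0
tool cm (after turn) [ 0.61 -0.18  0.33] turn -0.73
```

The wrist joint is near its range limit at this yaw, so I'll use the equivalent grasp a quarter turn away.

carry_out(angular=[[0,0,0],[0,0,0],[0,0,0],[0,0,6.9],[0,0,6.9]], offset=[[0,0,-2],[0,0,-3],[0,0,-2],[0,0,0],[0,0,0]], claw=[0,0,0,0,0])

```text
clock: 19.03
tcp_pos: [0.4474, -0.2472, 0.0938]
tcp_rot: [-0.001, -0.132, 0.991, -0.007]
ft_force: [-0.4, 0.3, -1.4]
width: 0.0875
finger_force: 0.0
```

carry_out(angular=[[0,0,6.9],[0,0,6.9],[0,0,6.9],[0,0,6.9],[0,0,6.9]], offset=[[0,0,0],[0,0,0],[0,0,0],[0,0,0],[0,0,0]], claw=[0,0,0,0,0])

```text
clock: 19.45
tcp_pos: [0.4464, -0.2466, 0.0915]
tcp_rot: [-0.001, 0.168, 0.986, -0.006]
ft_force: [-0.2, -1.1, 0.4]
width: 0.0874
finger_force: 0.0
```

carry_out(angular=[[0,0,6.9],[0,0,6.9],[0,0,6.9],[0,0,6.9],[0,0,6.9]], offset=[[0,0,0],[0,0,0],[0,0,0],[0,0,0],[0,0,0]], claw=[0,0,0,0,0])

```text
clock: 19.87
tcp_pos: [0.4464, -0.2466, 0.0915]
tcp_rot: [0.001, 0.453, 0.891, -0.006]
ft_force: [0.5, -0.3, -0.1]
width: 0.0879
finger_force: 0.0
```

carry_out(angular=[[0,0,6],[0,0,0],[0,0,0]], offset=[[0,0,0],[0,0,0],[0,0,0]], claw=[0,0,0])

```text
clock: 20.12
tcp_pos: [0.4462, -0.2465, 0.0909]
tcp_rot: [0.001, 0.495, 0.869, -0.006]
ft_force: [0.9, 0.0, 0.1]
width: 0.0878
finger_force: 0.0
```

```bash
python3 - <<'E'
from h import *
go(.4418,-.252,.018,30)
s=state();r=R.from_quat(np.roll(s['tcp_rot'],-1)); t=R.from_matrix(np.array([[-.5,np.cos(np.pi/6),0],[np.cos(np.pi/6),.5,0],[0,0,-1]])); print('rotvec tool',(r.inv()*t).as_rotvec(degrees=True).round(2),s['joint_pos'].round(3))
E
```

```text
t 20.12 p [ 0.4462 -0.2465  0.0909] yaw 30.63 tilt [-0.0045 -0.012 ] w 0.0878 F [0.9 0.  0.1] 0.0
tool cm (after turn) [-0.26 -0.66  7.29] turn 0.63
rotvec tool [-0.57  0.46  0.63] [-0.563 -0.141  1.692 -0.013  1.588 -1.098]
```

carry_out(angular=[[-0.57,0.46,0.4],[0,0,0],[0,0,0],[0,0,0],[0,0,0]], offset=[[-0.25,-0.65,0],[0,0,2],[0,0,2.5],[0,0,2.2],[0,0,0.6]], claw=[0,0,0,0,0])

```text
clock: 20.53
tcp_pos: [0.439, -0.2509, 0.0129]
tcp_rot: [-0.004, 0.499, 0.867, 0.0]
ft_force: [-1.3, 0.7, -0.4]
width: 0.0879
finger_force: 0.0
```

carry_out(angular=[[0,0,0],[0,0,0],[0,0,0]], offset=[[0,0,0],[0,0,0],[0,0,0]], claw=[0,0.1,0.2], newtons=15)

```text
clock: 20.78
tcp_pos: [0.442, -0.2523, 0.0183]
tcp_rot: [0.0, 0.5, 0.866, -0.0]
ft_force: [0.3, -0.3, 0.6]
width: 0.0777
finger_force: 0.0
```

```bash
python3 - <<'E'
from h import *
go(.4418,-.252,.018,30)
E
```

```text
t 20.78 p [ 0.442  -0.2523  0.0183] yaw 30.07 tilt [ 0.0003 -0.0002] w 0.0777 F [ 0.3 -0.3  0.6] 0.0
tool cm (after turn) [ 0.03 -0.    0.03] turn 0.07
```

carry_out(angular=[[0,0,0],[0,0,0],[0,0,0],[0,0,0],[0,0,0]], offset=[[0,0,0],[0,0,0],[0,0,0],[0,0,0],[0,0,0]], claw=[0.4,0.7,0.7,0.7,0.7])

```text
clock: 21.2
tcp_pos: [0.4412, -0.2515, 0.0167]
tcp_rot: [-0.001, 0.5, 0.866, 0.0]
ft_force: [-0.6, 0.7, 0.1]
width: 0.0446
finger_force: 0.0
```

carry_out(angular=[[0,0,0],[0,0,0],[0,0,0],[0,0,0],[0,0,0]], offset=[[0,0,0],[0,0,-2],[0,0,-3],[0,0,-3],[0,0,-2]], claw=[0.7,0.7,0.7,0.7,0.7])

```text
clock: 21.62
tcp_pos: [0.4417, -0.2519, 0.1191]
tcp_rot: [-0.0, 0.5, 0.866, -0.0]
ft_force: [0.6, -0.2, 0.2]
width: 0.0419
finger_force: 15.0
```

carry_out(angular=[[0,0,0],[0,0,0],[0,0,0],[0,0,0],[0,0,0]], offset=[[2.3,2.5,0],[2.3,2.5,0],[2.3,2.5,0],[2.3,2.5,0],[2.3,2.5,0]], claw=[0.7,0.7,0.7,0.7,0.7])

```text
clock: 22.03
tcp_pos: [0.492, -0.088, 0.1164]
tcp_rot: [-0.001, 0.5, 0.866, 0.0]
ft_force: [1.4, -0.8, -1.0]
width: 0.0419
finger_force: 15.0
```

carry_out(angular=[[0,0,0],[0,0,0],[0,0,0],[0,0,0],[0,0,0]], offset=[[2.3,2.5,0],[2.3,2.5,0],[2.3,2.5,0],[2.3,2.5,0],[2.3,2.5,0]], claw=[0.7,0.7,0.7,0.7,0.7])

```text
clock: 22.45
tcp_pos: [0.5426, 0.0744, 0.1164]
tcp_rot: [-0.001, 0.5, 0.866, -0.0]
ft_force: [0.6, -1.0, -0.2]
width: 0.0419
finger_force: 15.0
```

carry_out(angular=[[0,0,0],[0,0,0],[0,0,0],[0,0,-5.5],[0,0,-5.5]], offset=[[2.3,2.5,0],[2.3,2.5,0],[1.8,2,0],[0,0,0],[0,0,0]], claw=[0.7,0.7,0.7,0.7,0.7])

```text
clock: 22.87
tcp_pos: [0.5709, 0.1649, 0.1158]
tcp_rot: [-0.002, 0.411, 0.912, -0.0]
ft_force: [-0.8, -1.1, -1.8]
width: 0.0422
finger_force: 15.0
```

carry_out(angular=[[0,0,-5.5],[0,0,-5.5],[0,0,0],[0,0,0]], offset=[[0,0,0],[0,0,0],[0,0,0],[0,0,0]], claw=[0.7,0.7,0.7,0.7])

```text
clock: 23.2
tcp_pos: [0.571, 0.1631, 0.1163]
tcp_rot: [-0.001, 0.327, 0.945, 0.0]
ft_force: [-0.6, -0.1, -0.3]
width: 0.042
finger_force: 15.0
```

```bash
python3 - <<'E'
from h import *
go(.577,.173,.029,52); shot('wrist','w5')
E
```

```text
t 23.2 p [0.571  0.1631 0.1163] yaw 51.89 tilt [-0.0027  0.0012] w 0.042 F [-0.6 -0.1 -0.3] 14.999560376163572
tool cm (after turn) [0.13 1.15 8.73] turn -0.11
```

View pics/w5.png

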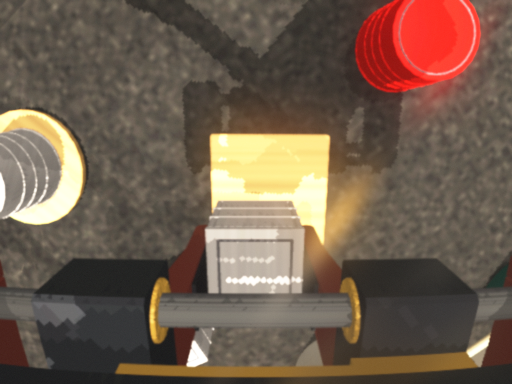

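The small square is held at (256,250), parallel to the board, whose edges are at 211 to 329 px. It needs about 1.1 cm to the right, as calculated. I'm correcting and lowering it.

carry_out(angular=[[0,0,0],[0,0,0],[0,0,0],[0,0,0],[0,0,0]], offset=[[0.1,1.15,0],[0,0,0],[0,0,2],[0,0,2],[0,0,2]], claw=[0.7,0.7,0.7,0.7,0.7])

```text
clock: 23.67
tcp_pos: [0.5777, 0.1733, 0.0564]
tcp_rot: [-0.001, 0.326, 0.946, 0.001]
ft_force: [0.7, -0.0, -0.3]
width: 0.042
finger_force: 15.0
```

carry_out(angular=[[0,0,0],[0,0,0],[0,0,0],[0,0,0],[0,0,0]], offset=[[0,0,1.3],[0,0,0.8],[0,0,0.4],[0,0,0],[0,0,0]], claw=[0.7,0.7,0.7,0.7,0.7])

```text
clock: 24.08
tcp_pos: [0.5778, 0.173, 0.0326]
tcp_rot: [-0.001, 0.325, 0.946, 0.001]
ft_force: [0.8, 0.3, 0.2]
width: 0.0421
finger_force: 15.0
```

```bash
python3 - <<'E'
from h import *
go(.577,.173,.0285,52)
E
```

```text
t 24.08 p [0.5778 0.173  0.0326] yaw 52.03 tilt [-0.0008  0.0017] w 0.0421 F [0.8 0.3 0.2] 14.999831321183592
tool cm (after turn) [ 0.06 -0.05  0.41] turn 0.03
```

carry_out(angular=[[0,0,0],[0,0,0],[0,0,0],[0,0,0],[0,0,0]], offset=[[0,0,0.3],[0,0,0.1],[0,0,0],[0,0,0],[0,0,0]], claw=[0.7,0.7,0.7,0.4,0.3])

```text
clock: 24.5
tcp_pos: [0.5775, 0.1729, 0.0282]
tcp_rot: [-0.001, 0.325, 0.946, 0.0]
ft_force: [0.6, -0.8, 1.3]
width: 0.0521
finger_force: 0.0
```

carry_out(angular=[[0,0,0],[0,0,0],[0,0,0],[0,0,0],[0,0,0]], offset=[[0,0,0],[0,0,0],[0,0,-2],[0,0,-3],[0,0,-3]], claw=[0.2,0.1,0,0,0])

```text
clock: 24.92
tcp_pos: [0.5765, 0.1725, 0.1074]
tcp_rot: [-0.002, 0.325, 0.946, -0.0]
ft_force: [0.9, 0.9, 0.6]
width: 0.0849
finger_force: 0.0
```

carry_out(angular=[[0,0,0],[0,0,0],[0,0,0],[0,0,0],[0,0,0]], offset=[[0,0,-3],[-2.7,-2.3,0],[-2.7,-2.3,0],[-2.7,-2.3,0],[-2.7,-2.3,0]], claw=[0,0,0,0,0])

```text
clock: 25.33
tcp_pos: [0.6062, 0.0325, 0.138]
tcp_rot: [-0.001, 0.325, 0.946, 0.0]
ft_force: [1.6, 0.8, 0.5]
width: 0.088
finger_force: 0.0
```

carry_out(angular=[[0,0,-6.5],[0,0,-6.5],[0,0,-6.5],[0,0,-6.5],[0,0,0]], offset=[[0,0,0],[0,0,0],[0,0,0],[0,0,0],[0,0,0]], claw=[0,0,0,0,0])

```text
clock: 25.75
tcp_pos: [0.606, 0.0336, 0.1375]
tcp_rot: [-0.001, 0.102, 0.995, 0.001]
ft_force: [0.1, -0.2, -0.1]
width: 0.0882
finger_force: 0.0
```

carry_out(angular=[[0,0,0],[0,0,0]], offset=[[0,0,0],[0,0,0]], claw=[0,0])

```text
clock: 25.92
tcp_pos: [0.606, 0.0338, 0.1375]
tcp_rot: [-0.001, 0.106, 0.994, 0.001]
ft_force: [-0.9, -1.0, 0.5]
width: 0.0876
finger_force: 0.0
```

```bash
python3 - <<'E'
from h import *
go(.607,.0335,.034,78)
top(['side','scene'],.577,.173,.056,.06)
top(['wrist'],.607,.0335,.062,.06)
E
```

```text
t 25.92 p [0.606  0.0338 0.1375] yaw 77.87 tilt [-0.002   0.0013] w 0.0876 F [-0.9 -1.   0.5] 0.0
tool cm (after turn) [-1.000e-01 -1.000e-02  1.035e+01] turn -0.13
side [0.578 0.173] [0.045 0.042] 52.1 mean [0.5765 0.1723 0.0565] 144
scene [0.5759 0.1734] [0.048 0.042] 53.4 mean [0.5744 0.1713 0.0559] 122
wrist [0.6073 0.0327] [0.062 0.063] 78.6 mean [0.6061 0.033  0.0604] 6744
```

carry_out(angular=[[0,0,-0.3],[0,0,0],[0,0,0],[0,0,0],[0,0,0]], offset=[[-0.1,-0.05,2],[0,0,3],[0,0,3],[0,0,1.9],[0,0,0.4]], claw=[0,0,0,0,0])

```text
clock: 26.48
tcp_pos: [0.6039, 0.0333, 0.0294]
tcp_rot: [-0.005, 0.102, 0.995, 0.0]
ft_force: [-0.7, 0.1, -0.6]
width: 0.0879
finger_force: 0.0
```

carry_out(angular=[[0,0,0],[0,0,0],[0,0,0],[0,0,0],[0,0,0]], offset=[[0,0,0],[0,0,0],[0,0,0],[0,0,0],[0,0,0]], claw=[0.1,0.5,0.5,0.5,0.5], newtons=25)

```text
clock: 26.9
tcp_pos: [0.6078, 0.0332, 0.0365]
tcp_rot: [0.001, 0.102, 0.995, 0.001]
ft_force: [-0.5, 0.7, 2.9]
width: 0.0618
finger_force: 25.0
```

carry_out(angular=[[0,0,0],[0,0,0],[0,0,0],[0,0,0]], offset=[[0,0,0],[0,0,0],[0,0,0],[0,0,0]], claw=[0.5,0.5,0.5,0.5])

```text
clock: 27.23
tcp_pos: [0.6078, 0.0332, 0.0363]
tcp_rot: [0.001, 0.102, 0.995, 0.001]
ft_force: [-0.3, 0.3, 6.0]
width: 0.0617
finger_force: 25.0
```

```bash
python3 - <<'E'
from h import *
go(.577,.173,.14,78)
E
```

```text
t 27.23 p [0.6078 0.0332 0.0363] yaw 78.33 tilt [0.0012 0.0013] w 0.0617 F [-0.3  0.3  6. ] 24.99260824173689
tool cm (after turn) [  5.92  13.04 -10.37] turn 0.33
```

carry_out(angular=[[0,0,0],[0,0,0],[0,0,0],[0,0,0],[0,0,0]], offset=[[0,0,-1.5],[0,0,-2.5],[0,0,-3],[0,0,-2.5],[0.8,1.6,0]], claw=[0.5,0.5,0.5,0.5,0.5])

```text
clock: 27.65
tcp_pos: [0.6049, 0.0482, 0.136]
tcp_rot: [0.004, 0.103, 0.995, 0.0]
ft_force: [0.7, 0.5, -0.7]
width: 0.0615
finger_force: 25.0
```

carry_out(angular=[[0,0,0],[0,0,0],[0,0,0],[0,0,0],[0,0,6.6]], offset=[[1.3,2.9,0],[1.3,2.9,0],[1.3,2.9,0],[1.3,2.8,0],[0,0,0]], claw=[0.5,0.5,0.5,0.5,0.5])

```text
clock: 28.07
tcp_pos: [0.5727, 0.1786, 0.1292]
tcp_rot: [-0.002, 0.156, 0.988, 0.002]
ft_force: [0.2, 0.2, -0.5]
width: 0.0621
finger_force: 25.0
```

carry_out(angular=[[0,0,6.6],[0,0,6.6],[0,0,6.6],[0,0,0],[0,0,0]], offset=[[0,0,0],[0,0,0],[0,0,0],[0,0,0],[0,0,0]], claw=[0.5,0.5,0.5,0.5,0.5])

```text
clock: 28.48
tcp_pos: [0.5743, 0.1735, 0.1292]
tcp_rot: [-0.002, 0.324, 0.946, 0.0]
ft_force: [0.1, -0.4, -1.9]
width: 0.0618
finger_force: 25.0
```

```bash
python3 - <<'E'
from h import *
go(.577,.173,.0465,52); shot('wrist','w6')
E
```

```text
t 28.48 p [0.5743 0.1735 0.1292] yaw 52.15 tilt [-0.003   0.0011] w 0.0618 F [ 0.1 -0.4 -1.9] 24.9944537691772
tool cm (after turn) [-0.24  0.13  8.27] turn 0.15
```

View pics/w6.png

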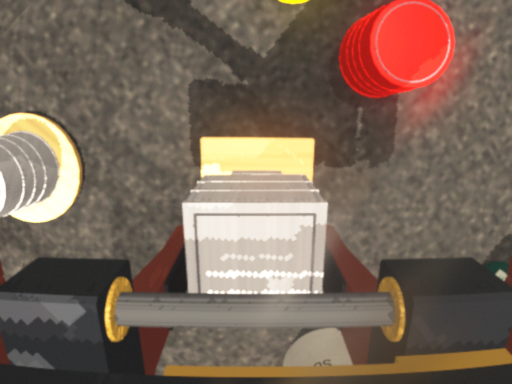

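The large square is held at (256,240), parallel to the board (edges 201 to 314 px), so only a 2 mm correction is left. I'm lowering it.

carry_out(angular=[[0,0,0],[0,0,0],[0,0,0],[0,0,0],[0,0,0]], offset=[[-0.2,0.1,0],[0,0,1],[0,0,1.2],[0,0,1.2],[0,0,1.2]], claw=[0.5,0.5,0.5,0.5,0.5])

```text
clock: 28.95
tcp_pos: [0.5761, 0.1729, 0.0814]
tcp_rot: [-0.002, 0.326, 0.945, -0.0]
ft_force: [-0.2, 0.6, -1.7]
width: 0.0618
finger_force: 25.0
```

carry_out(angular=[[0,0,0],[0,0,0],[0,0,0],[0,0,0],[0,0,0]], offset=[[0,0,1.2],[0,0,1.2],[0,0,0.8],[0,0,0],[0,0,0]], claw=[0.5,0.5,0.5,0.5,0.5])

```text
clock: 29.37
tcp_pos: [0.5762, 0.1731, 0.051]
tcp_rot: [-0.002, 0.326, 0.945, -0.0]
ft_force: [0.0, 0.5, -1.3]
width: 0.0618
finger_force: 25.0
```

```bash
python3 - <<'E'
from h import *
go(.577,.173,.0465,52)
E
```

```text
t 29.37 p [0.5762 0.1731 0.051 ] yaw 51.95 tilt [-0.0033  0.001 ] w 0.0618 F [ 0.   0.5 -1.3] 24.99406009912491
tool cm (after turn) [-0.06  0.04  0.45] turn -0.05
```

carry_out(angular=[[0,0,0],[0,0,0],[0,0,0],[0,0,0],[0,0,0]], offset=[[0,0,0.35],[0,0,0.1],[0,0,0],[0,0,0],[0,0,0]], claw=[0.5,0.5,0.5,0.3,0.1])

```text
clock: 29.78
tcp_pos: [0.5769, 0.1733, 0.0478]
tcp_rot: [-0.001, 0.326, 0.945, 0.001]
ft_force: [0.5, -0.7, 0.1]
width: 0.0657
finger_force: 0.0
```

carry_out(angular=[[0,0,0],[0,0,0],[0,0,0],[0,0,0],[0,0,0]], offset=[[0,0,0],[0,0,0],[0,0,-2],[0,0,-3],[0,0,-3]], claw=[0,0,0,0,0])

```text
clock: 30.2
tcp_pos: [0.576, 0.1729, 0.127]
tcp_rot: [-0.002, 0.326, 0.945, -0.0]
ft_force: [1.4, 0.7, -0.1]
width: 0.0876
finger_force: 0.0
```

carry_out(angular=[[0,0,0],[0,0,0],[0,0,0],[0,0,0],[0,0,0]], offset=[[0,0,-3],[-2.7,-2.3,0],[-2.7,-2.3,0],[-2.7,-2.3,0],[-2.7,-2.3,0]], claw=[0,0,0,0,0])

```text
clock: 30.62
tcp_pos: [0.6054, 0.0328, 0.1577]
tcp_rot: [-0.001, 0.326, 0.946, 0.0]
ft_force: [0.6, 0.1, -0.4]
width: 0.0878
finger_force: 0.0
```

carry_out(angular=[[0,0,0],[0,0,0],[0,0,0]], offset=[[-2,-2,0],[0,0,0],[0,0,0]], claw=[0,0,0])

```text
clock: 30.87
tcp_pos: [0.6087, 0.0046, 0.157]
tcp_rot: [-0.001, 0.327, 0.945, 0.0]
ft_force: [0.7, -0.0, 0.4]
width: 0.0875
finger_force: 0.0
```

```bash
python3 - <<'E'
from h import *
go(.577,.173,.0465,52)
top(['side','scene'],.577,.173,.072,.06); top(['side','scene'],.432,.023,.076,.06); shot('side','s3')
E
```

```text
t 30.87 p [0.6087 0.0046 0.157 ] yaw 51.78 tilt [-0.002   0.0016] w 0.0875 F [ 0.7 -0.   0.4] 0.0
tool cm (after turn) [12.86 11.32 11.05] turn -0.22
side [0.5762 0.1724] [0.065 0.063] 53.3 mean [0.5743 0.171  0.0723] 279
scene [0.5747 0.1736] [0.067 0.062] 53.3 mean [0.5735 0.1722 0.0719] 252
side [0.4309 0.0229] [0.057 0.056] 70.8 mean [0.4304 0.0228 0.0763] 292
scene [0.4298 0.0244] [0.058 0.056] 68.5 mean [0.4286 0.0228 0.0757] 245
```

View pics/s3.png

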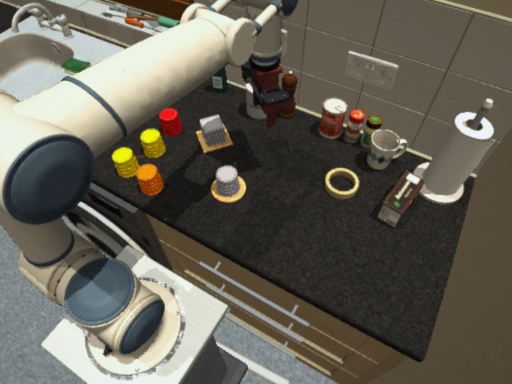

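Both nests stand centred: the square one at (213,130) and the round one at (227,182), at the expected heights, and the tape and tea box haven't moved. I'll pull the arm clear of the canister and hand in.

carry_out(angular=[[0,0,0],[0,0,0],[0,0,0],[0,0,0],[0,0,0]], offset=[[2.4,-1.9,-1],[2.4,-1.9,-1],[2.4,-1.9,-1],[0,0,0],[0,0,0]], claw=[0,0,0,0,0])

```text
clock: 31.53
tcp_pos: [0.5166, 0.0063, 0.1887]
tcp_rot: [0.001, 0.325, 0.946, 0.001]
ft_force: [0.6, -1.1, -0.4]
width: 0.0878
finger_force: 0.0
```

carry_out(angular=[[0,0,0],[0,0,0],[0,0,0]], offset=[[0,0,0],[0,0,0],[0,0,0]], claw=[0,0,0])

```text
clock: 31.78
tcp_pos: [0.5172, 0.0056, 0.1861]
tcp_rot: [-0.002, 0.326, 0.945, 0.0]
ft_force: [-1.5, -0.3, -0.3]
width: 0.088
finger_force: 0.0
```

```bash
python3 -c "
from workcell import *
print(hand_in())"
```

```text
the job is handed in; nothing more can be done
None
```

All five beakers are nested upside down on their boards, and the job is handed in at about 32 s of the 125 s; in the last pictures both nests were within about 3 mm of centre at the expected heights, and the tea box and tape roll looked unmoved. The hand-in returned no verdict.

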